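# Turn the bench carousel and load the bottle

### The arm

A 6-joint arm with a two-finger parallel gripper is mounted at the origin on a cart in front of the work surface, level with it; the furniture and walls round the work are solid. World frame = base frame: x ahead of the robot, y to its left, z up, the work surface at z = 0. Lengths are in m, angles in rad, forces in N, time in s.
With the tool pointing down it reaches from about 0.25 to 0.725 m from the base axis. Payload 4 kg.
Tool frame: the origin (TCP) lies at the very end of the fingers, on their centre line; the grasp point (between the pads) lies 19 mm behind it (robot.grip_depth is the z of the grasp point in the tool frame, in m); z points along the fingers, y is the line along which they close (so a half turn about z gives the same grasp; the last joint's range is limited). The gripper opens to 85 mm and grips with 20 to 120 N. Pads are 22 mm wide; open, the fingers measure 114 mm over their backs; the gripper's body (76 mm by 85 mm) begins 54 mm behind the grasp point. The pads swing forward as they close: fully open they stand 13 mm farther back than shut.
Start: joints at [-1.257, 0.241, 0.005, 1.335, 0, 1.571], TCP at [0.154, -0.476, 0.231] pointing down, gripper open.
Joint ranges: [-2.72, 2.72], [-1.05, 1.87], [-1.09, 1.28], [-1.99, 2.15], [-1.42, 1.44], [-3.14, 3.14]. Speed limits (rad/s): [2.79, 2.79, 3.14, 3.14, 3.14, 3.14].

### API

Orientations are given as a unit quaternion [w, x, y, z].
In Python, from plant import robot, eyes, ticket gives the robot as it stands.
- The arm moves only by the tool send_rows, never from a script. Its argument "motion" is one flat list of numbers, 7 for each row, row after row: the opening, from -1 (shut) to 1 (fully open), then the shift along the tool's x, y, z in mm, then the turn, a rotation vector about the tool's x, y, z in rad. In form: [claw, tx, ty, tz, ax, ay, az, claw, tx, ty, tz, ax, ay, az, ...]. A call has 1 to 10 rows; each row shifts and turns the commanded pose from where the row before left it, along the tool's axes as they then stand; what a row does not reach is not made up. A row lasts 1/8 s, in which the tool goes at most 62.5 mm and 10.7 degrees, less where a joint would pass 70% of its speed; a pose out of reach is approached as far as the arm can. A call with a gripper value outside its range is refused whole. The fingers move at their own pace and stop on an object; the grip force is fixed at half the most. Time passes only in rows, so rows that do not move let the fingers close. It gives the time, the measured TCP pose, the force, the opening and the grip force at its end, in the units of the state.
- robot.get_obs(): the state, without advancing time (a new reading comes with each control period).
- eyes.snapshot(name): name is "side" or "top"; returns the picture (384x512x3 uint8, red, green, blue); there is no depth.
- eyes.camera_model(name): a dict with "K" (3x3 intrinsics, pixels), "k1" (the pictures are not rectified: a ray, as slopes to the right and down, at radius r is drawn at 1 + k1 r^2 times it, then the intrinsics apply), "view" (4x4, takes a point from world to camera coordinates). Camera axes: x right, y down, z forward; pixel columns grow to the right and rows downward; lengths in m; the calibration is good to about 2 mm. A picture is of the moment at which its call begins. camera_model takes no time and is no camera call.
- ticket.finish_job(): hands the job in; it is judged then, once.
The state is a dict: "time": time; "joints": joint angles; "qvel": joint speeds; "joint_efforts": joint torques, N m; "position": TCP position; "ee_rot": TCP orientation; "contact_force": force on the tool from outside, world axes, zero at the start; "ft_torque": the same for the moment, N m; "opening": opening from 0.0 (shut) to 1.0 (fully open); "finger_force": force on a finger pad.
Only numpy, scipy, OpenCV 4.12 (cv2) and the standard library are available. Lean on these libraries where they do the work, as an engineer would, in place of code of your own. Each camera call takes 0.05 s, during which the arm holds its last target. There are 200 camera calls.

### The job

The capped bottle standing on the cupboard top belongs in the one empty bay of the bench carousel. Turn the carousel until the empty bay is centred in the gap of the bar guard, then, keeping the bottle upright, set it down on the floor of that bay, near its middle, without dropping it in. Leave the loaded bay at the gap, the other three things resting in their bays, and everything lying around undisturbed.

Things in the scene. Friction and masses are not known exactly. Their poses are not given: they have to be found in the camera images.
- bottle_mid (a point): Bottle to load: pale round bottle with a red screw cap, 38 mm in diameter (body, up to 48 mm above its base), cap 28 mm in diameter, 65 mm tall in all, about 0.12 kg, standing upright and loose. This point is on its axis half-way up, 32.5 mm above its base; its z axis points up out of the cap.
- hub (a point): Top centre of the turntable's grey hub (104 mm across), on the vertical turning axis, 62 mm above the cupboard top. Aluminium turntable 280 mm across, floor at height 18 mm, rim lip to 28 mm; four radial dividers (4 mm thick, tops at 55 mm) make four equal bays, three occupied, one empty. Axes: z up, -x towards the middle of the empty bay.
- bay (a point): Middle of the floor of the empty bay, 94 mm from the turning axis, 18 mm above the cupboard top; it turns with the turntable. The floor is free from 52 mm to 136 mm from the axis.
- crank (a point): Centre of the crank grip: upright black round grip, 25 mm across, 30 mm tall (99 to 129 mm above the cupboard top), free to spin on a thin steel post on the hub, 40 mm from the turning axis, on the side opposite the empty bay. Moving it round a 40 mm circle about the axis turns the turntable.
- gate (a point): Loading point, where the middle of the empty bay must come to stand: in the middle of the gap of the guard, 94 mm from the turning axis, 18 mm above the cupboard top, fixed to the stand. Axes: z up, -x outwards from the turning axis through the gap.
- stand: Fixed stand of the carousel; origin on the turning axis at the cupboard top. Round dark base plate 304 mm across, 9 mm high, a flat apron sticking out 20 mm at the gap. A guard of 6 mm steel bars, tops 94 mm above the cupboard top, covers the turntable from 80 to 150 mm from the axis all round except a gap of 96 degrees, open above and outside.
- pot_mid (a point): Round black pot of brass wool, 65 mm across, 41 mm tall, standing loose in one of the bays; point at its centre, half-way up.
- reel_mid (a point): Dark reel of solder standing on its flange, 56 mm across, 44 mm tall, loose in another bay; point at its centre, half-way up.
- flat_reel_mid (a point): Flat yellow reel, 64 mm across, 21 mm tall, lying flat and loose in the third occupied bay; point at its centre, half-way up.
- driver: Screwdriver lying on the cupboard top, 161 mm long, 22 mm thick; origin under its middle. To be left alone.
- meter: Multimeter lying on the cupboard top, 132 x 68 x 38 mm; origin under its middle. To be left alone.
- board: Green circuit board lying on the cupboard top, 102 x 96 x 10 mm; origin under its middle. To be left alone.
- turntable (a joint): Turning of the turntable about its vertical axis, rad from where it stood at the start, growing anticlockwise seen from above. It turns several turns either way (friction about 0.15 N m, a few newtons at the crank grip) and stays where it is left.
Not all that is in view belongs to the job. Leave any yellow look-alike of the part that bears bottle_mid alone.

How it is judged:
On the way:
1. the empty bay is turned to the gap in the guard (its middle within 20 mm of the loading point) while the bottle is still out of the carousel (horizontal distance between bay and gate below 0.02 m and horizontal distance between bottle_mid and hub above 0.17 m), for 0.2 s.
At the end, for the whole second after the job is handed in: The bottle is upright and still on the floor of the bay that was empty, within 35 mm of its middle; that bay is within 25 mm of the loading point in the gap and the turntable is still; the pot and the two reels rest level (0.2 rad) on the turntable floor (horizontal distance between bay and gate below 0.025 m and horizontal distance between bottle_mid and bay below 0.035 m and angle between bottle_mid's own z axis and vertical below 0.1 rad and z of bottle_mid in the frame of bay below 0.0365 m and linear speed of bottle below 0.02 m/s and velocity of joint turntable between -0.05 and 0.05 rad/s and angle between each of pot_mid, reel_mid, flat_reel_mid's own z axis and vertical below 0.2 rad and horizontal distance between pot_mid and hub between 0.06 and 0.135 m and z of pot_mid in the frame of hub below -0.0185 m and horizontal distance between reel_mid and hub between 0.06 and 0.135 m and z of reel_mid in the frame of hub below -0.017 m and horizontal distance between flat_reel_mid and hub between 0.06 and 0.135 m and z of flat_reel_mid in the frame of hub below -0.0285 m); the robot touches nothing.
It fails at once if the bottle is let go more than 15 mm above the floor of the bay (dropped in) (horizontal distance between bottle_mid and bay below 0.05 m and z of bottle_mid in the frame of bay above 0.0475 m and contact force between bottle and the fingers below 0.05 N).
It fails at once if the bottle is tipped over (more than 0.9 rad) (angle between bottle_mid's own z axis and vertical above 0.9 rad).
It fails at once if the screwdriver, the multimeter or the circuit board is shifted by more than 30 mm (distance of any of driver, meter, board from where it was at the start of the episode above 0.03 m).
It also fails if it takes over 54 s, if anything falls off the work surface, if the arm or the gripper's body presses on something with over 40 N, if the wrist force passes 120 N, or if a joint passes its speed limit or range.

## Working session

There is one attempt and no reset: what is moved stays moved. The work goes in short steps, Python scripts to look and compute and a tool call to move; the robot and the scene stay as the last step left them, time stands still between calls to the robot, and variables do not carry over. Pictures are saved under pics/ and viewed, at most 10 in all, crops included, and the job is handed in when it is done.

Besides the shell and the picture viewer there is one more tool, called after "Call:" as a command line: name --argument value ..., lists and objects as JSON in quotes. send_rows: Moves the arm, as the interface text tells. Its arguments: {"type":"object","properties":{"motion":{"type":"array","items":{"type":"number"}}},"required":["motion"]}

```bash
mkdir -p pics; ls; python3 - <<'E'
from plant import robot, eyes, ticket
import cv2
for n in("top","side"):
    cv2.imwrite(f"pics/{n}0.png",cv2.resize(eyes.snapshot(n)[:,:,::-1],(800,600),interpolation=cv2.INTER_CUBIC))
    m=eyes.camera_model(n);print(n,m)
print(robot.get_obs(),robot.grip_depth)
E
```

```text
pics
top {'K': array([[472.1185359,   0.       , 258.057007 ],
       [  0.       , 472.1185359, 184.0150835],
       [  0.       ,   0.       ,   1.       ]]), 'k1': -0.1677107995717084, 'view': array([[ 0.43997537, -0.89782622,  0.01815888, -0.27475168],
       [-0.69073709, -0.35127581, -0.6320503 ,  0.42770701],
       [ 0.57385011,  0.26554355, -0.77471458,  1.74325834],
       [ 0.        ,  0.        ,  0.        ,  1.        ]])}
side {'K': array([[363.18004484,   0.        , 256.67113078],
       [  0.        , 363.18004484, 194.49675426],
       [  0.        ,   0.        ,   1.        ]]), 'k1': -0.01514424458240497, 'view': array([[ 0.98229548, -0.18711768,  0.00908668, -0.52549992],
       [-0.11419707, -0.63653058, -0.76275019,  0.09931187],
       [ 0.14850799,  0.74820839, -0.6466294 ,  1.20583299],
       [ 0.        ,  0.        ,  0.        ,  1.        ]])}
{'time': 0.1, 'joints': array([-1.25700948e+00,  2.41364968e-01,  3.82841383e-03,  1.33521925e+00,
       -1.97152654e-05,  1.57079558e+00]), 'qvel': array([ 0.00032957, -0.00120763,  0.00333056,  0.00052557, -0.00204584,
       -0.00164911]), 'joint_efforts': array([-7.26662875e-04, -3.73137331e+01,  2.53010505e+01,  1.08808035e-02,
        1.00565478e-05, -1.13162152e-06]), 'position': array([ 0.15414397, -0.4750276 ,  0.2304767 ]), 'ee_rot': array([-9.66163820e-04,  9.87716919e-01,  1.56250852e-01, -1.62820738e-04]), 'contact_force': array([-0.01230109, -0.47494923, -0.5022528 ]), 'ft_torque': array([-0.01682717, -0.01226896, -0.06842687]), 'finger_force': 0.0, 'opening': 1.0025744377449133} -0.0187
```

View pics/top0.png

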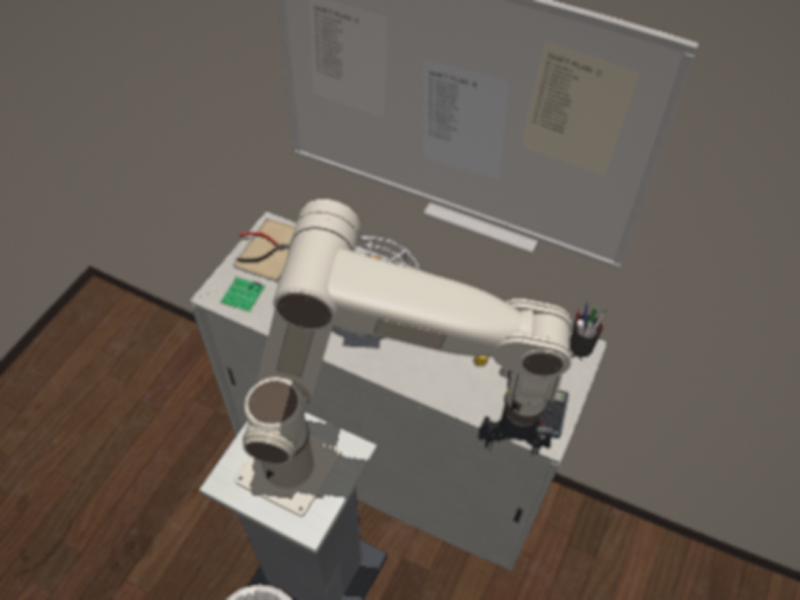

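View pics/side0.png

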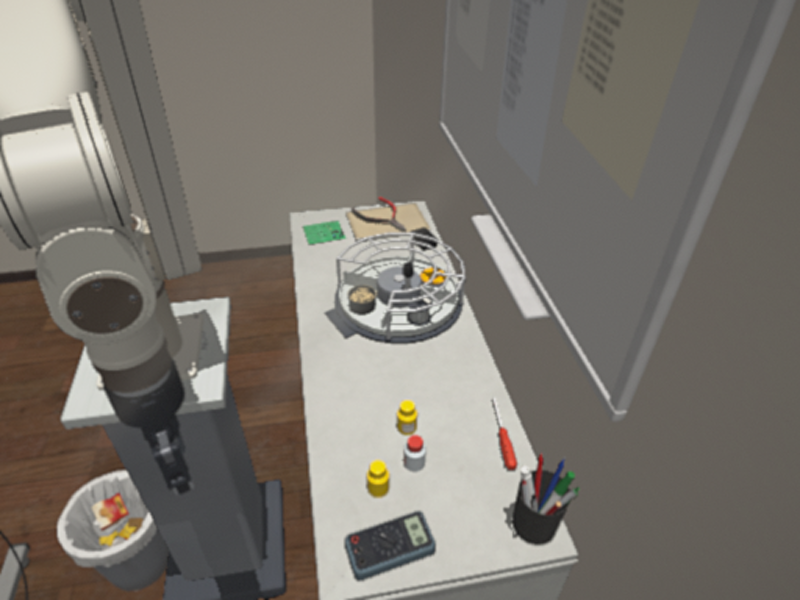

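Side view: red-capped pale bottle at (415,452). Look-alikes: yellow bottle (378,478) and yellow-capped bottle (407,417); both are to be left alone. The carousel is at about (400,285), with its apron at (345,320). Next I'll take a close crop of each area.

```bash
python3 - <<'E'
from plant import robot, eyes, ticket
import cv2, numpy as np
im=eyes.snapshot("side")[:,:,::-1]; cv2.imwrite("pics/raw.png",im)
a=cv2.resize(im[145:220,205:305],(800,600),interpolation=cv2.INTER_CUBIC)
b=cv2.resize(im[245:320,215:315],(800,600),interpolation=cv2.INTER_CUBIC)
cv2.imwrite("pics/car.png",a);cv2.imwrite("pics/bot.png",b)
E
cat > h.py <<'E'
from plant import robot, eyes, ticket
import cv2, numpy as np
def ray(n,u,v):
    m=eyes.camera_model(n);K=m["K"];d=np.array([(u-K[0,2])/K[0,0],(v-K[1,2])/K[1,1]])
    s=d.copy()
    for _ in range(30): s=d/(1+m["k1"]*(s@s))
    V=m["view"];R=V[:3,:3];return -R.T@V[:3,3],R.T@np.array([*s,1])
def at(n,u,v,z):
    c,d=ray(n,u,v);return c+d*(z-c[2])/d[2]
def proj(n,p):
    m=eyes.camera_model(n);q=m["view"][:3,:3]@np.array(p)+m["view"][:3,3];s=q[:2]/q[2]
    return (m["K"]@np.append(s*(1+m["k1"]*(s@s)),1))[:2]
E
```

```text
(no output)
```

View pics/car.png

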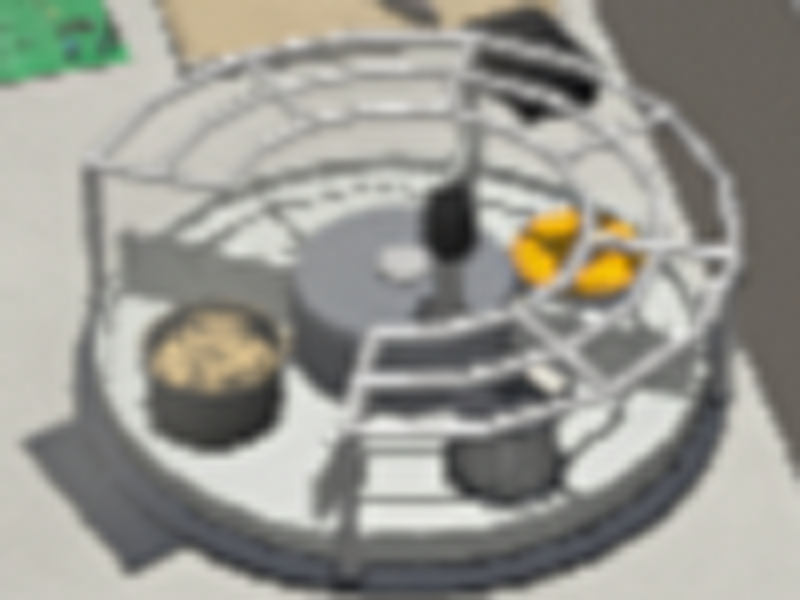

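View pics/bot.png

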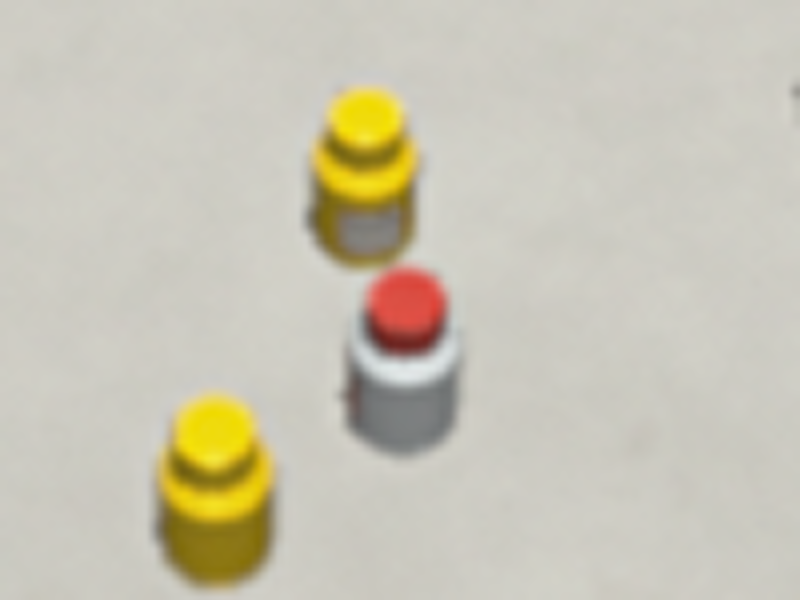

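The crops show these points:

| Item | Crop | Pixel |
|---|---|---|
| Red cap centre | bottle | (408,300) |
| Yellow caps | bottle | (367,115), (215,428) |
| Hub | carousel | about (403,265) |
| Crank grip | carousel | (450,222) |
| Apron outer edge | carousel | (35,440) to (130,570) |
| Pot rim | carousel | (215,345) |
| Flat reel | carousel | (577,250) |
| Dark reel | carousel | (505,440) |

```bash
cat > m1.py <<'E'
from h import *
A=lambda x,y,z:at("side",205+(x+.5)/8-.5,145+(y+.5)/8-.5,z)
B=lambda x,y,z:at("side",215+(x+.5)/8-.5,245+(y+.5)/8-.5,z)
np.set_printoptions(precision=4,suppress=True)
h=A(403,268,.062)
# hub by turntable rim outline & hub edges
print("hubL",A(290,285,.062),"hubR",A(518,262,.062))
print("hub",h)
for n,p in dict(crank=A(450,222,.114),apron1=A(30,442,.009),apron2=A(130,572,.009),pot=A(215,345,.059),flat=A(577,248,.039),reel=A(507,435,.062),postL=A(92,168,.094),postR=A(350,425,.094),postRi=A(370,335,.094)).items():
    d=p-h;print(n,p,"r",np.hypot(*d[:2]),"az",np.degrees(np.arctan2(d[1],d[0])))
for n,p in dict(red=B(407,300,.065),redbase=B(403,425,0),y1=B(367,115,.065),y2=B(215,428,.065)).items(): print(n,p,np.hypot(*p[:2]))
E
python3 m1.py
```

```text
hubL [0.4909 0.0737 0.062 ] hubR [0.5945 0.0723 0.062 ]
hub [0.5427 0.0771 0.062 ]
crank [0.5558 0.0391 0.114 ] r 0.040166842817861356 az -71.02400833504359
apron1 [0.3691 0.0493 0.009 ] r 0.17581046674151496 az -170.91527329691382
apron2 [ 0.4034 -0.0418  0.009 ] r 0.18313045559331667 az -139.53879324950586
pot [0.4528 0.0414 0.059 ] r 0.09679225943990726 az -158.37068804128853
flat [0.631 0.107 0.039] r 0.09320384811471231 az 18.752710200147156
reel [ 0.5647 -0.043   0.062 ] r 0.12200982222630016 az -79.64920321381008
postL [0.4108 0.1331 0.094 ] r 0.14336878279142645 az 156.96944132371587
postR [ 0.4949 -0.0616  0.094 ] r 0.14667138990217368 az -109.03713753355163
postRi [ 0.5129 -0.0062  0.094 ] r 0.0884621057862691 az -109.68882100842515
red [ 0.487  -0.3723  0.065 ] 0.6129990620280893
redbase [ 0.4864 -0.3765  0.    ] 0.6150770834168773
y1 [ 0.4892 -0.2933  0.065 ] 0.5704147404814109
y2 [ 0.4171 -0.4092  0.065 ] 0.5843072939058558
```

Red bottle at about (0.487,-0.374), hub (0.542,0.075), gate azimuth about -155.5°. The crank is at -71°, so the empty bay is at 109°. The pot, reel and flat reel azimuths fit that. The turntable needs about +95°. First, one row to learn the sign of joint 6.

Call:
send_rows --motion '[-0.2, 0, 0, 0, 0, 0, 0.1]'

```text
time: 0.28
position: [0.1542, -0.4753, 0.2308]
ee_rot: [-0.001, 0.994, 0.105, -0.0]
contact_force: [-0.1, 0.3, -1.0]
opening: 0.819
finger_force: 0.0
```

```bash
cat >> h.py <<'E'
def state():
    o=robot.get_obs();w,x,y,z=o["ee_rot"];psi=np.degrees(2*np.arctan2(y,x))
    return o,o["position"],psi
def plan(p,psi,wps):
    "wps: (xyz,psi deg,nrows); prints rows tx ty tz(mm) az(rad)"
    p=np.array(p,float)
    for q,f,n in wps:
        q=np.array(q,float);p0,s0=p,psi
        for i in range(1,n+1):
            t=p0+(q-p0)*i/n;g=s0+(f-s0)*i/n;d=(t-p)*1000;c,s=np.cos(np.radians(psi)),np.sin(np.radians(psi))
            print("%.1f,%.1f,%.1f,0,0,%.3f"%(c*d[0]+s*d[1],s*d[0]-c*d[1],-d[2],-np.radians(g-psi)))
            p,psi=t,g
        print('--')
E
python3 - <<'E'
from h import *
o,p,s=state();print(p,s,o["joints"],o["opening"])
# case1 plan -> psi 109 ; case2 -> -71
plan(p,s,[((.555,.037,.2),109,15)]);plan(p,s,[((.555,.037,.2),-71,15)])
E
```

```text
[ 0.15423854 -0.4752943   0.23083714] 12.090225699447608 [-1.25700922e+00  2.41066814e-01  4.38253085e-03  1.33519756e+00
  5.00873222e-06  1.67356919e+00] 0.8188694852811043
33.3,-27.8,2.1,0,0,-0.113
36.2,-23.9,2.1,0,0,-0.113
38.7,-19.7,2.1,0,0,-0.113
40.6,-15.2,2.1,0,0,-0.113
42.1,-10.5,2.1,0,0,-0.113
43.0,-5.7,2.1,0,0,-0.113
43.4,-0.8,2.1,0,0,-0.113
43.2,4.0,2.1,0,0,-0.113
42.4,8.9,2.1,0,0,-0.113
41.2,13.6,2.1,0,0,-0.113
39.4,18.1,2.1,0,0,-0.113
37.1,22.5,2.1,0,0,-0.113
34.3,26.5,2.1,0,0,-0.113
31.1,30.2,2.1,0,0,-0.113
27.5,33.5,2.1,0,0,-0.113
--
33.3,-27.8,2.1,0,0,0.097
30.4,-30.9,2.1,0,0,0.097
27.3,-33.7,2.1,0,0,0.097
23.9,-36.2,2.1,0,0,0.097
20.3,-38.3,2.1,0,0,0.097
16.5,-40.1,2.1,0,0,0.097
12.6,-41.5,2.1,0,0,0.097
8.5,-42.5,2.1,0,0,0.097
4.4,-43.1,2.1,0,0,0.097
0.2,-43.4,2.1,0,0,0.097
-4.0,-43.2,2.1,0,0,0.097
-8.1,-42.6,2.1,0,0,0.097
-12.2,-41.6,2.1,0,0,0.097
-16.2,-40.2,2.1,0,0,0.097
-20.0,-38.5,2.1,0,0,0.097
--
```

Call:
send_rows --motion '[0.3, 33.3, -27.8, 2, 0, 0, -0.113, 0.3, 36.2, -23.9, 2, 0, 0, -0.113, 0.3, 38.7, -19.7, 2, 0, 0, -0.113, 0.3, 40.6, -15.2, 2, 0, 0, -0.113, 0.3, 42.1, -10.5, 2, 0, 0, -0.113, 0.3, 43, -5.7, 2, 0, 0, -0.113, 0.3, 43.4, -0.8, 2, 0, 0, -0.113, 0.3, 43.2, 4, 2, 0, 0, -0.113]'

```text
time: 1.27
position: [0.3678, -0.2001, 0.2151]
ee_rot: [-0.0, 0.847, 0.532, -0.0]
contact_force: [0.1, -0.3, 0.3]
opening: 0.65
finger_force: 0.0
```

Call:
send_rows --motion '[0.3, 42.4, 8.9, 2, 0, 0, -0.113, 0.3, 41.2, 13.6, 2, 0, 0, -0.113, 0.3, 39.4, 18.1, 2, 0, 0, -0.113, 0.3, 37.1, 22.5, 2, 0, 0, -0.113, 0.3, 34.3, 26.5, 2, 0, 0, -0.113, 0.3, 31.1, 30.2, 2, 0, 0, -0.113, 0.3, 27.5, 33.5, 2, 0, 0, -0.113, 0.3, 0, 0, 0, 0, 0, 0, 0.3, 0, 0, 0, 0, 0, 0]'

```text
time: 2.4
position: [0.5523, 0.0384, 0.2007]
ee_rot: [-0.001, 0.578, 0.816, -0.001]
contact_force: [-0.2, 0.1, 0.5]
opening: 0.651
finger_force: 0.0
```

```bash
python3 - <<'E'
from h import *
o,p,s=state();print(p,s,o["joints"],o["opening"],o["time"])
plan(p,s,[((.555,.038,.2),109,1)])
cs=[]
im=eyes.snapshot("side")[130:220,200:320,::-1];cv2.imwrite("pics/c1.png",cv2.resize(im,(800,600),interpolation=cv2.INTER_CUBIC))
E
```

```text
[0.55228415 0.03838364 0.2006912 ] 109.34621398709999 [ 6.95901524e-02  3.62478604e-01  9.33569759e-02  1.30350893e+00
 -3.68322223e-04  1.30273169e+00] 0.651164175246297 2.4
-1.3,2.4,0.7,0,0,0.006
--
```

View pics/c1.png

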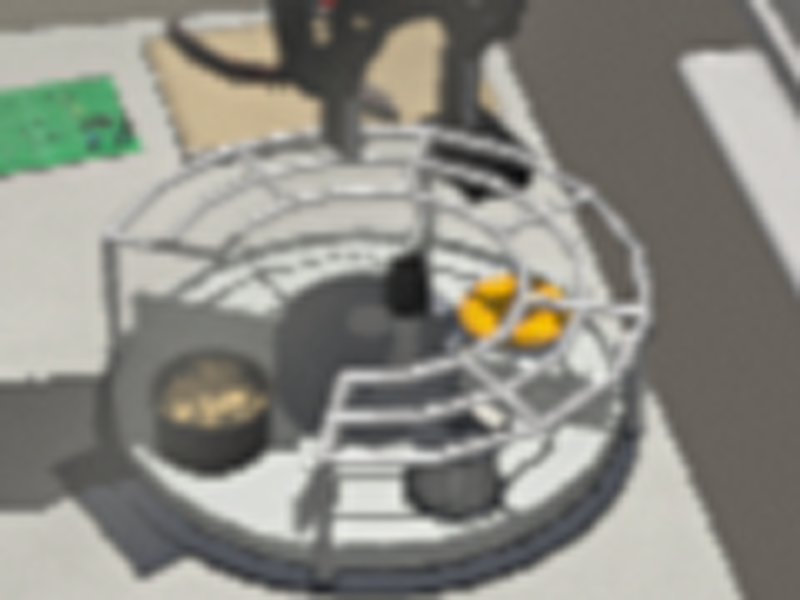

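The fingertips at (343,150) and (460,115) straddle the crank grip at (408,285). Descending and caging it.

Call:
send_rows --motion '[0.3, -1.3, 2.4, 20, 0, 0, 0, 0.3, 0, 0, 30, 0, 0, 0, 0.3, 0, 0, 30, 0, 0, 0, 0.3, 0, 0, 20, 0, 0, 0, -0.1, 0, 0, 0, 0, 0, 0, -0.3, 0, 0, 0, 0, 0, 0, -0.3, 0, 0, 0, 0, 0, 0, -0.3, 0, 0, 0, 0, 0, 0]'

```text
time: 3.45
position: [0.5563, 0.0381, 0.1023]
ee_rot: [0.001, 0.578, 0.816, 0.001]
contact_force: [-0.3, -0.3, -0.1]
opening: 0.35
finger_force: 0.0
```

```bash
python3 - <<'E'
from h import *
o,p,s=state();print(p,s,o["opening"],o["contact_force"],o["finger_force"])
h=np.array([.542,.075]);r=.04
a0=-71;n=12
w=[]
for i in range(1,n+1):
    a=a0+(99)*i/n;w.append(((h[0]+r*np.cos(np.radians(a)),h[1]+r*np.sin(np.radians(a)),.1),a+180,1))
plan(p,s,w)
im=eyes.snapshot("side")[130:220,200:320,::-1];cv2.imwrite("pics/c2.png",cv2.resize(im,(800,600),interpolation=cv2.INTER_CUBIC))
E
```

```text
[0.55625571 0.03809449 0.10231205] 109.35885125730876 0.35014139171207675 [-0.32372437 -0.29030485 -0.08365067] 0.0
-0.1,4.3,2.3,0,0,-0.138
--
0.4,5.7,-0.0,0,0,-0.144
--
0.4,5.7,-0.0,0,0,-0.144
--
0.4,5.7,-0.0,0,0,-0.144
--
0.4,5.7,-0.0,0,0,-0.144
--
0.4,5.7,-0.0,0,0,-0.144
--
0.4,5.7,-0.0,0,0,-0.144
--
0.4,5.7,-0.0,0,0,-0.144
--
0.4,5.7,-0.0,0,0,-0.144
--
0.4,5.7,-0.0,0,0,-0.144
--
0.4,5.7,-0.0,0,0,-0.144
--
0.4,5.7,-0.0,0,0,-0.144
--
```

View pics/c2.png

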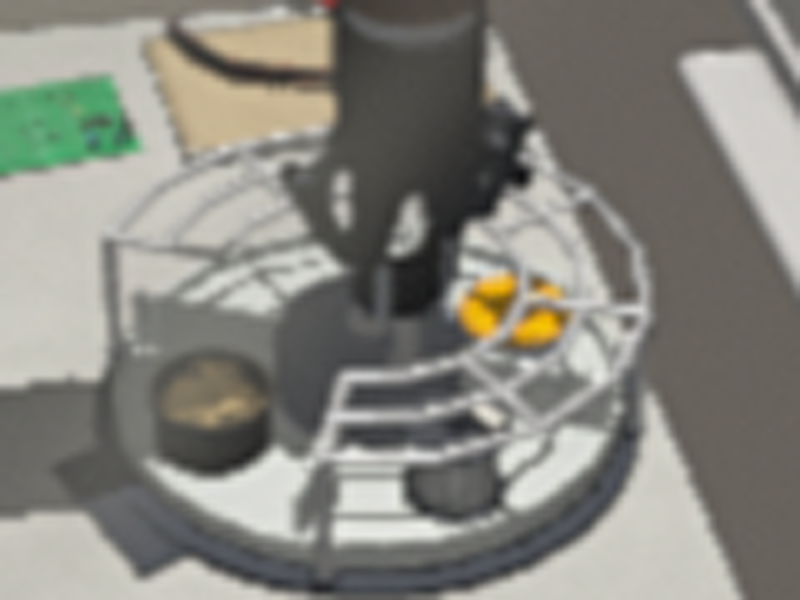

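The fingers cage the grip at (405,290) with no contact force. I'll turn it gently, about 4° per row.

Call:
send_rows --motion '[-0.3, 0, 1.5, 0, 0, 0, -0.05, -0.3, 0.1, 2.9, 0, 0, 0, -0.072, -0.3, 0.1, 2.9, 0, 0, 0, -0.072, -0.3, 0.1, 2.9, 0, 0, 0, -0.072, -0.3, 0.1, 2.9, 0, 0, 0, -0.072, -0.3, 0.1, 2.9, 0, 0, 0, -0.072, -0.3, 0.1, 2.9, 0, 0, 0, -0.072, -0.3, 0.1, 2.9, 0, 0, 0, -0.072]'

```text
time: 4.5
position: [0.5722, 0.0492, 0.1015]
ee_rot: [-0.0, 0.332, 0.943, -0.002]
contact_force: [-1.9, -3.6, 1.8]
opening: 0.348
finger_force: 2.4
```

```bash
cat > t.py <<'E'
from h import *
o,p,s=state();d=p-[.542,.075,0];print(p,"psi",s,"r",np.hypot(*d[:2]),"az",np.degrees(np.arctan2(d[1],d[0])),o["opening"],o["contact_force"],o["ft_torque"],o["finger_force"],o["time"])
E
python3 t.py
```

```text
[0.57219415 0.04924949 0.10148879] psi 141.19632410564847 r 0.03968344137240524 az -40.45858428693085 0.34821684224915433 [-1.86498505 -3.63881079  1.78443931] [-0.85485913  0.57474183 -0.01592989] 2.3605769622372463 4.5
```

Call:
send_rows --motion '[-0.3, 0.1, 2.9, 0, 0, 0, -0.072, -0.3, 0.1, 2.9, 0, 0, 0, -0.072, -0.3, 0.1, 2.9, 0, 0, 0, -0.072, -0.3, 0.1, 2.9, 0, 0, 0, -0.072, -0.3, 0.1, 2.9, 0, 0, 0, -0.072, -0.3, 0.1, 2.9, 0, 0, 0, -0.072, -0.3, 0.1, 2.9, 0, 0, 0, -0.072, -0.3, 0.1, 2.9, 0, 0, 0, -0.072, -0.3, 0.1, 2.9, 0, 0, 0, -0.072, -0.3, 0.1, 2.9, 0, 0, 0, -0.072]'

```text
time: 5.75
position: [0.5825, 0.0758, 0.1015]
ee_rot: [0.0, -0.021, 1.0, -0.002]
contact_force: [0.5, -3.9, 0.4]
opening: 0.349
finger_force: 2.3
```

```bash
python3 t.py
```

```text
[0.58248015 0.07582923 0.10153542] psi 182.42224509351328 r 0.04048864484001291 az 1.1735327317969357 0.34889724245469744 [ 0.49222226 -3.87469355  0.37048051] [-0.93568068 -0.10776899  0.01142994] 2.33163120035897 5.75
```

Call:
send_rows --motion '[-0.3, 0.1, 2.9, 0, 0, 0, -0.072, -0.3, 0.1, 2.9, 0, 0, 0, -0.072, -0.3, 0.1, 2.9, 0, 0, 0, -0.072, -0.3, 0.1, 2.9, 0, 0, 0, -0.072, -0.3, 0.1, 2.9, 0, 0, 0, -0.072, -0.3, 0.1, 2.5, 0, 0, 0, -0.06, -0.3, 0, 1, 0, 0, 0, -0.03, -0.3, 0, 0, 0, 0, 0, 0, 0.2, 0, 0, 0, 0, 0, 0, 0.2, 0, 0, 0, 0, 0, 0]'

```text
time: 7.0
position: [0.5771, 0.0954, 0.1012]
ee_rot: [-0.0, -0.243, 0.97, 0.001]
contact_force: [0.7, -0.0, -0.6]
opening: 0.6
finger_force: 0.0
```

Call:
send_rows --motion '[0.2, 0, 0, -20, 0, 0, 0, 0.2, 0, 0, -40, 0, 0, 0, 0.2, 0, 0, -50, 0, 0, 0, 0.2, 0, 0, 0, 0, 0, 0]'

```text
time: 7.5
position: [0.5801, 0.0957, 0.2164]
ee_rot: [0.005, -0.243, 0.97, -0.0]
contact_force: [0.3, 0.2, 0.0]
opening: 0.603
finger_force: 0.0
```

```bash
python3 t.py; python3 - <<'E'
from h import *
o,p,s=state()
im=eyes.snapshot("side")[:,:,::-1];cv2.imwrite("pics/c3.png",cv2.resize(im[145:220,205:305],(800,600),interpolation=cv2.INTER_CUBIC))
plan(p,s,[((.4867,-.374,.16),58,15)])
E
```

```text
[0.5800816  0.09573582 0.21642651] psi 208.16267440283625 r 0.043361068439565525 az 28.568748255511757 0.6034275689265014 [0.27786905 0.19795552 0.01065129] [-0.03807775 -0.0546656  -0.04647255] 0.0 7.5
20.3,-24.7,3.8,0,0,0.175
15.7,-27.8,3.8,0,0,0.175
10.6,-30.1,3.8,0,0,0.175
5.2,-31.5,3.8,0,0,0.175
-0.4,-31.9,3.8,0,0,0.175
-5.9,-31.4,3.8,0,0,0.175
-11.3,-29.9,3.8,0,0,0.175
-16.3,-27.5,3.8,0,0,0.175
-20.8,-24.2,3.8,0,0,0.175
-24.7,-20.2,3.8,0,0,0.175
-27.8,-15.6,3.8,0,0,0.175
-30.1,-10.5,3.8,0,0,0.175
-31.5,-5.1,3.8,0,0,0.175
-31.9,0.4,3.8,0,0,0.175
-31.4,6.0,3.8,0,0,0.175
--
```

View pics/c3.png

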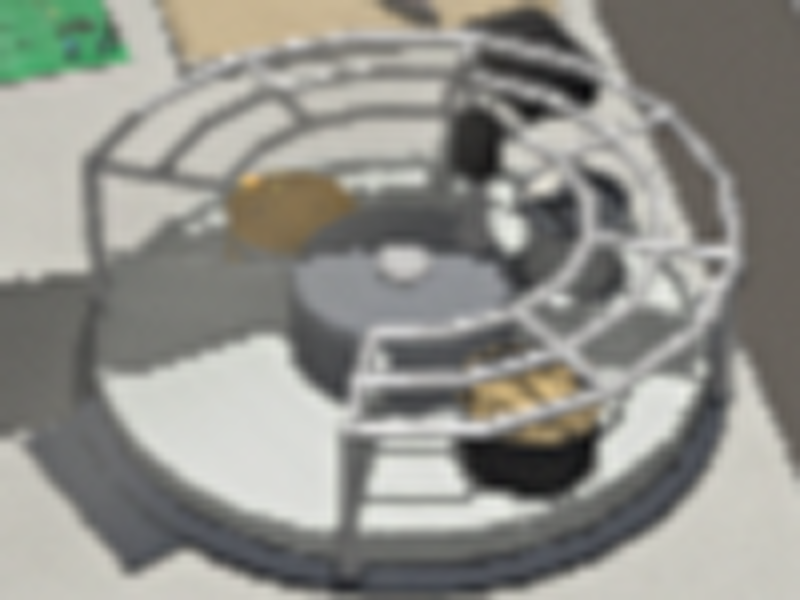

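The empty bay now sits at the gap around (200,430) in the crop. The grip is at (478,145) and the pot at (530,430).

```bash
python3 - <<'E'
exec(open("m1.py").read().split("# hub")[0])
for n,p in dict(crank=A(478,145,.114),pot=A(533,395,.059)).items():
    d=p-[.5425,.075,0];print(n,p,np.hypot(*d[:2]),np.degrees(np.arctan2(d[1],d[0])))
o,p,s=state()
plan(p,s,[((.4867,-.374,.15),238,11)])
E
```

```text
crank [0.5792 0.0927 0.114 ] 0.04069791994305521 25.760686945119314
pot [ 0.5819 -0.0161  0.059 ] 0.09923089087418686 -66.60199248153417
27.5,-33.7,5.8,0,0,-0.047
29.1,-32.3,5.8,0,0,-0.047
30.6,-30.9,5.8,0,0,-0.047
32.0,-29.4,5.8,0,0,-0.047
33.4,-27.9,5.8,0,0,-0.047
34.6,-26.3,5.8,0,0,-0.047
35.9,-24.6,5.8,0,0,-0.047
37.0,-22.9,5.8,0,0,-0.047
38.0,-21.1,5.8,0,0,-0.047
39.0,-19.3,5.8,0,0,-0.047
39.8,-17.4,5.8,0,0,-0.047
--
```

Crank azimuth is 25.8° against about 24.5° wanted, roughly 2 mm at the bay. On to the bottle.

Call:
send_rows --motion '[0.6, 27.5, -33.7, 0, 0, 0, -0.047, 0.6, 29.1, -32.3, 3, 0, 0, -0.047, 0.6, 30.6, -30.9, 6, 0, 0, -0.047, 0.6, 32, -29.4, 6, 0, 0, -0.047, 0.6, 33.4, -27.9, 6, 0, 0, -0.047, 0.6, 34.6, -26.3, 6, 0, 0, -0.047, 0.6, 35.9, -24.6, 6, 0, 0, -0.047, 0.6, 37, -22.9, 6, 0, 0, -0.047, 0.6, 38, -21.1, 6, 0, 0, -0.047, 0.6, 39, -19.3, 6, 0, 0, -0.047]'

```text
time: 8.8
position: [0.4916, -0.3321, 0.1581]
ee_rot: [-0.001, -0.463, 0.886, 0.002]
contact_force: [0.7, 0.3, -0.5]
opening: 0.803
finger_force: 0.0
```

Call:
send_rows --motion '[0.6, 39.8, -17.4, 6, 0, 0, -0.047, 0.6, 0, 0, 0, 0, 0, 0, 0.6, 0, 0, 0, 0, 0, 0]'

```text
time: 9.18
position: [0.4837, -0.3734, 0.1528]
ee_rot: [-0.0, -0.483, 0.876, 0.002]
contact_force: [0.3, 0.0, 0.8]
opening: 0.801
finger_force: 0.0
```

```bash
python3 t.py; python3 - <<'E'
from h import *
o,p,s=state()
plan(p,s,[((.4868,-.374,p[2]),238,1)])
im=eyes.snapshot("side")[:,:,::-1];cv2.imwrite("pics/b1.png",cv2.resize(im[200:320,190:350],(800,600),interpolation=cv2.INTER_CUBIC))
print(proj("side",p))
E
```

```text
[ 0.48374269 -0.3733895   0.15283249] psi 237.74125019452566 r 0.4521582185823296 az -97.40272445721695 0.8010889078388475 [0.29870056 0.01175822 0.77459052] [-0.01219832 -0.01837998  0.07074383] 0.0 9.175
-1.1,-2.9,-0.0,0,0,-0.005
--
[265.11960291 261.15305536]
```

View pics/b1.png

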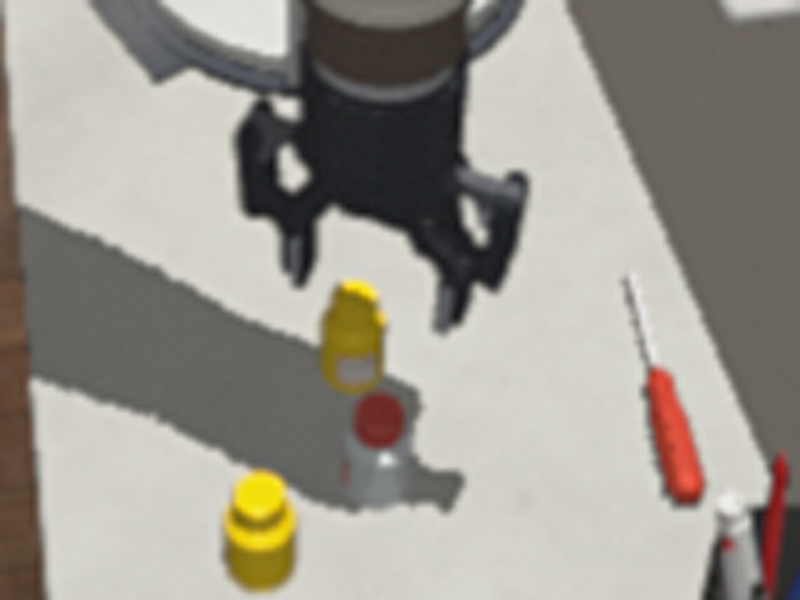

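The fingertips at (298,275) and (447,325) straddle the red-capped bottle at (380,450) and clear both yellow ones. Descending and gripping the body.

Call:
send_rows --motion '[0.6, -1, -2.9, 30, 0, 0, 0, 0.6, 0, 0, 40, 0, 0, 0, 0.6, 0, 0, 40, 0, 0, 0, 0.6, 0, 0, 27, 0, 0, 0, 0.6, 0, 0, 0, 0, 0, 0, 0.2, 0, 0, 0, 0, 0, 0, -0.1, 0, 0, 0, 0, 0, 0, -0.4, 0, 0, 0, 0, 0, 0, -0.7, 0, 0, 0, 0, 0, 0, -0.7, 0, 0, 0, 0, 0, 0]'

```text
time: 10.48
position: [0.4889, -0.3757, 0.0195]
ee_rot: [0.001, -0.483, 0.876, -0.002]
contact_force: [-0.6, 1.4, 6.6]
opening: 0.415
finger_force: 60.4
```

Call:
send_rows --motion '[-0.7, 0, 0, 0, 0, 0, 0, -0.7, 0, 0, -5, 0, 0, 0, -0.7, 0, 0, -20, 0, 0, 0, -0.7, 0, 0, -35, 0, 0, 0, -0.7, 0, 0, -45, 0, 0, 0, -0.7, 0, 0, -30, 0, 0, 0, -0.7, 0, 0, 0, 0, 0, 0]'

```text
time: 11.35
position: [0.4889, -0.3765, 0.1555]
ee_rot: [0.001, -0.483, 0.876, -0.003]
contact_force: [0.0, -0.4, -1.1]
opening: 0.417
finger_force: 60.0
```

```bash
python3 t.py; python3 - <<'E'
from h import *
o,p,s=state()
g=np.radians(-155)
q=(.5425+.096*np.cos(g),.075+.096*np.sin(g));print(q)
plan(p,s,[((*q,.16),205,14)])
im=eyes.snapshot("side")[:,:,::-1];cv2.imwrite("pics/b2.png",cv2.resize(im[170:320,190:390],(800,600),interpolation=cv2.INTER_CUBIC))
E
```

```text
[ 0.48888349 -0.37651024  0.15554126] psi 237.74843771984249 r 0.45462386375622876 az -96.70954432394022 0.41713536761912867 [ 0.01168787 -0.4180392  -1.07135389] [ 0.0388273  -0.0023363   0.00425293] 59.99477877374375 11.35
(np.float64(0.4554944524444816), np.float64(0.03442864687289284))
-23.6,17.7,-0.3,0,0,0.041
-22.8,18.6,-0.3,0,0,0.041
-22.0,19.5,-0.3,0,0,0.041
-21.2,20.4,-0.3,0,0,0.041
-20.4,21.3,-0.3,0,0,0.041
-19.5,22.1,-0.3,0,0,0.041
-18.6,22.9,-0.3,0,0,0.041
-17.6,23.6,-0.3,0,0,0.041
-16.6,24.3,-0.3,0,0,0.041
-15.6,25.0,-0.3,0,0,0.041
-14.6,25.6,-0.3,0,0,0.041
-13.5,26.2,-0.3,0,0,0.041
-12.5,26.7,-0.3,0,0,0.041
-11.4,27.2,-0.3,0,0,0.041
--
```

View pics/b2.png

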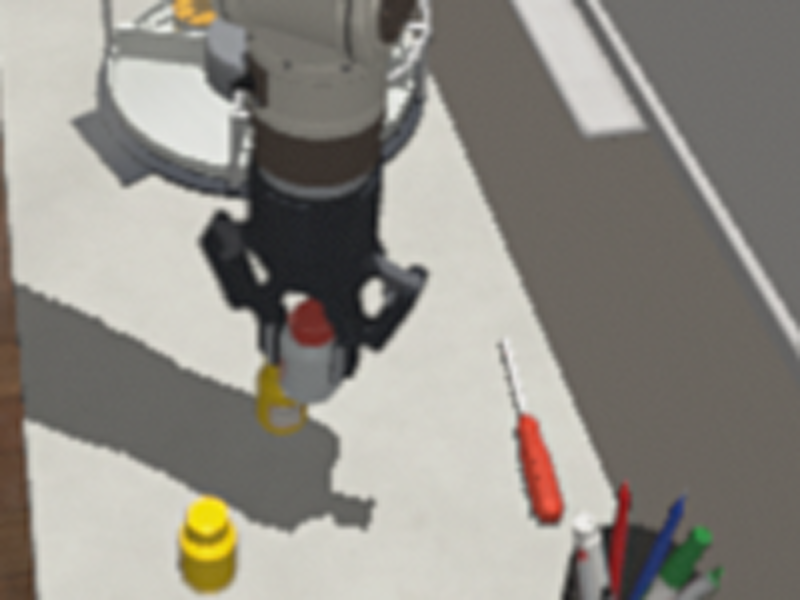

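The bottle is gripped upright by its body at (310,350), both yellow bottles are untouched, and the opening of 0.415 × 85 ≈ 35 mm is plausible. Carrying it to the gap.

Call:
send_rows --motion '[-0.7, -12, 9, 0, 0, 0, 0.02, -0.7, -23.6, 17.7, 0, 0, 0, 0.041, -0.7, -22.8, 18.6, 0, 0, 0, 0.041, -0.7, -22, 19.5, 0, 0, 0, 0.041, -0.7, -21.2, 20.4, 0, 0, 0, 0.041, -0.7, -20.4, 21.3, 0, 0, 0, 0.041, -0.7, -19.5, 22.1, 0, 0, 0, 0.041, -0.7, -18.6, 22.9, 0, 0, 0, 0.041, -0.7, -17.6, 23.6, 0, 0, 0, 0.041, -0.7, -16.6, 24.3, 0, 0, 0, 0.041]'

```text
time: 12.65
position: [0.4685, -0.0944, 0.1502]
ee_rot: [-0.002, -0.304, 0.953, 0.001]
contact_force: [-0.0, 0.6, -1.3]
opening: 0.418
finger_force: 59.9
```

Call:
send_rows --motion '[-0.7, -15.6, 25, 0, 0, 0, 0.041, -0.7, -14.6, 25.6, 0, 0, 0, 0.041, -0.7, -13.5, 26.2, 0, 0, 0, 0.041, -0.7, -12.5, 26.7, 0, 0, 0, 0.041, -0.7, -6, 15, 0, 0, 0, 0.02, -0.7, 0, 0, 0, 0, 0, 0, -0.7, 0, 0, 0, 0, 0, 0]'

```text
time: 13.52
position: [0.4611, 0.0377, 0.1513]
ee_rot: [-0.001, -0.216, 0.976, -0.0]
contact_force: [0.5, 0.1, -2.4]
opening: 0.419
finger_force: 60.0
```

```bash
python3 t.py; python3 - <<'E'
from h import *
o,p,s=state()
plan(p,s,[((.4555,.0344,p[2]),205,1)])
E
```

```text
[0.4611447  0.03769509 0.15126665] psi 204.93530589058142 r 0.08904625573445643 az -155.23240999018785 0.4189598304501432 [ 0.45252859  0.07632499 -2.37739964] [ 0.02082729 -0.01291446 -0.00656535] 60.01252812327948 13.525
6.5,-0.6,-0.0,0,0,-0.001
--
```

Call:
send_rows --motion '[-0.7, 6, -0.6, 10, 0, 0, 0, -0.7, 0, 0, 25, 0, 0, 0, -0.7, 0, 0, 30, 0, 0, 0, -0.7, 0, 0, 25, 0, 0, 0, -0.7, 0, 0, 10, 0, 0, 0, -0.7, 0, 0, 5, 0, 0, 0, -0.7, 0, 0, 0, 0, 0, 0, -0.7, 0, 0, 0, 0, 0, 0]'

```text
time: 14.52
position: [0.4575, 0.0352, 0.0481]
ee_rot: [0.001, -0.216, 0.976, -0.0]
contact_force: [0.8, -0.0, -1.5]
opening: 0.418
finger_force: 60.1
```

Call:
send_rows --motion '[-0.7, 0, 0, 3, 0, 0, 0, -0.7, 0, 0, 2, 0, 0, 0, -0.7, 0, 0, 0, 0, 0, 0]'

```text
time: 14.9
position: [0.4565, 0.0352, 0.0422]
ee_rot: [-0.0, -0.216, 0.976, 0.0]
contact_force: [0.7, 0.0, -0.9]
opening: 0.418
finger_force: 60.1
```

Call:
send_rows --motion '[-0.7, 0, 0, 2, 0, 0, 0, -0.7, 0, 0, 1, 0, 0, 0, -0.7, 0, 0, 1, 0, 0, 0, -0.7, 0, 0, 0, 0, 0, 0]'

```text
time: 15.4
position: [0.4566, 0.0352, 0.0382]
ee_rot: [-0.0, -0.216, 0.976, 0.0]
contact_force: [-1.3, -0.0, -0.5]
opening: 0.416
finger_force: 60.1
```

Call:
send_rows --motion '[-0.7, 0, 0, 1, 0, 0, 0, -0.7, 0, 0, 1, 0, 0, 0, -0.7, 0, 0, 0, 0, 0, 0]'

```text
time: 15.78
position: [0.4571, 0.0351, 0.0374]
ee_rot: [0.001, -0.216, 0.976, -0.0]
contact_force: [-2.7, -0.2, 8.8]
opening: 0.414
finger_force: 61.0
```

It touched down with about 9 N. Releasing gently and rising.

Call:
send_rows --motion '[-0.1, 0, 0, 0, 0, 0, 0, 0.1, 0, 0, 0, 0, 0, 0, 0.4, 0, 0, 0, 0, 0, 0, 0.4, 0, 0, 0, 0, 0, 0, 0.4, 0, 0, -20, 0, 0, 0, 0.4, 0, 0, -40, 0, 0, 0, 0.4, 0, 0, -50, 0, 0, 0, 0.4, 0, 0, -50, 0, 0, 0, 0.4, 0, 0, -40, 0, 0, 0, 0.4, 0, 0, 0, 0, 0, 0]'

```text
time: 17.02
position: [0.459, 0.0353, 0.2398]
ee_rot: [0.004, -0.216, 0.976, -0.001]
contact_force: [-0.6, 1.0, 0.3]
opening: 0.702
finger_force: 0.0
```

```bash
python3 t.py; python3 - <<'E'
from h import *
im=eyes.snapshot("side")[:,:,::-1];cv2.imwrite("pics/f.png",cv2.resize(im[130:220,200:320],(800,600),interpolation=cv2.INTER_CUBIC))
E
```

```text
[0.4589596  0.03532386 0.23978933] psi 204.93337269456705 r 0.0920320867120063 az -154.46184470396858 0.7022703514622609 [-0.5598119   1.01981962  0.32004056] [-0.00215437  0.04540406 -0.06481988] 0.0 17.025
```

View pics/f.png

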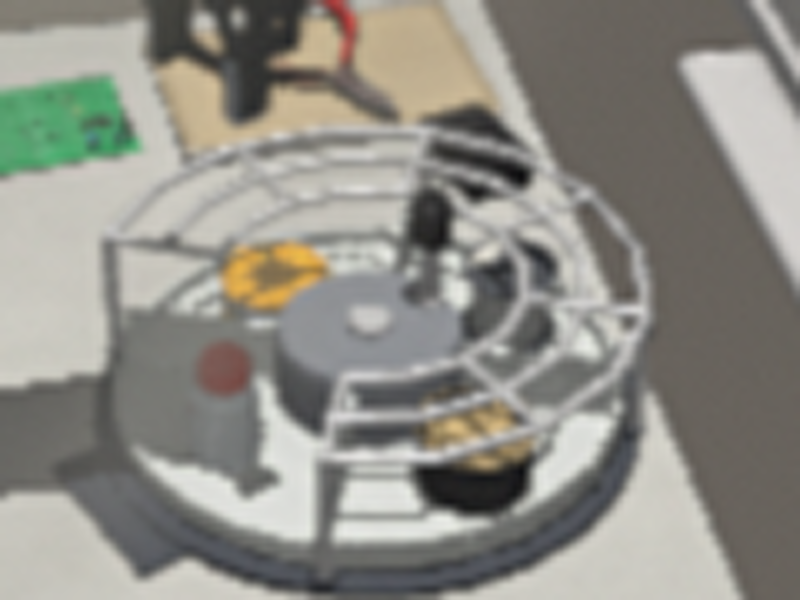

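The bottle stands upright in the bay, with its cap at (225,362). The crank is unmoved at (430,215), and the pot and both reels are level. One numeric check, then hand in.

```bash
python3 - <<'E'
from h import *
p=at("side",200+225/6.667-.5,130+362/6.667-.5,.083);print(p,np.hypot(p[0]-.4555,p[1]-.0344))
if np.hypot(p[0]-.4555,p[1]-.0344)<.015: print(ticket.finish_job())
E
```

```text
[0.45858547 0.03187524 0.083     ] 0.0039867962199520105
the job is handed in; nothing more can be done
None
```

The job is handed in: the red-capped bottle stands upright in the empty bay at the gap, about 4 mm from where I aimed in the last picture, with the pot and both reels resting level. The verdict itself was not returned.

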